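# Slide the reference pan under the probe and wind the probe down

### The arm

A 7-joint arm with a two-finger parallel gripper is mounted at the origin on the work surface. World frame = base frame: x ahead of the robot, y to its left, z up, the work surface at z = 0. Lengths are in m, angles in rad, forces in N, time in s.
With the tool pointing down it reaches from about 0.425 to 0.925 m from the base axis. Payload 6.8 kg.
Tool frame: the origin (TCP) lies on the mounting face of the last link; the fingertips stand 173 mm ahead of it and the grasp point (between the pads) lies 155 mm ahead of it; z points along the fingers, y is the line along which they close (so a half turn about z gives the same grasp; the last joint's range is limited). The gripper opens to 85 mm and grips with 20 to 120 N. Pads are 22 mm wide; open, the fingers measure 114 mm over their backs; the gripper's body (76 mm by 85 mm) begins 54 mm behind the grasp point. The pads swing forward as they close: fully open they stand 13 mm farther back than shut.
Start: joints at [-1.247, 0.477, 0.022, 1.555, -0.011, 1.109, -0.083], TCP at [0.282, 0.613, 0.405] pointing down, gripper open.
Joint ranges: [-2.96, 2.96], [-0.34, 2.1], [-1.41, 1.46], [0.24, 2.44], [-1.37, 4.51], [0.17, 1.92], [-2.96, 2.96]. Speed limits (rad/s): [2.39, 2.39, 3.14, 3.14, 3.14, 3.14, 3.14].

### API

Orientations are given as a unit quaternion [w, x, y, z].
In Python, from station import bot gives the robot as it stands. The module is installed in compiled form; this text tells all that it offers.
- The arm moves only by the shell command python3 -m pendant 'ROWS' [FORCE]. ROWS is JSON, a list of rows, each a list of 5 numbers: the finger opening in m, from 0 to 0.0854, then the shift along the tool's x, y, z in m, then the turn about the tool's z in degrees. In form: [[jaw, x, y, z, yaw], ...]. A call has 1 to 12 rows; each row shifts and turns the commanded pose from where the row before left it, along the tool's axes as they then stand; what a row does not reach is not made up. A row lasts 1/12 s, in which the tool goes at most 41.7 mm and 7.16 degrees, less where a joint would pass 70% of its speed; a pose out of reach is approached as far as the arm can. A call with a gripper value outside its range is refused whole. The fingers move at their own pace and stop on an object; FORCE is the grip in N (left out, the last holds). Time passes only in rows, so rows that do not move let the fingers close. It gives the time, the measured TCP pose, the force, the opening and the grip force at its end, in the units of the state.
- bot.get_obs(): the state, without advancing time (a new reading comes with each control period).
- bot.read_camera(name): name is "side" or "top" or "wrist"; returns (picture, depth): 480x640x3 uint8, blue, green, red; 480x640 float32, m along the optical axis (not along the pixel's ray), 0 where there is no reading.
- bot.camera_model(name): a dict with "intrinsics" (3x3 intrinsics, pixels), "R" (3x3) and "t" (3): a world point X has camera coordinates R X + t. Camera axes: x right, y down, z forward; pixel columns grow to the right and rows downward; lengths in m; the calibration is good to about 2 mm. The wrist camera is an equidistant fisheye: a pixel r from the principal point sees the ray r / f radians off the axis. A picture is of the moment at which its call begins: read the wrist's pose just before it. camera_model takes no time and is no camera call; for the wrist camera it gives the pose at the moment of the call.
- bot.hand_in(): hands the job in; it is judged then, once.
Trained networks look in the newest picture that a camera, given by its name, has taken for a name from the list of things; names that differ only in an ending like _2 or _b are one class to them, and where a whole thing is asked for, a point or a joint stands for the part that bears it (a point fixed in the world has none). Each returns a list of dicts, best first, with "score" (0 to 1); they miss things now and then, are a little off and sometimes report something else, mostly with a low value. They report only what shows in the picture. A call takes as long as a camera call. They do not tell look-alikes from the thing itself.
- bot.boxes_of(name, camera): "at" ([column, row] in pixels, amid what is visible of it).
- bot.trace(name, camera): "mask" (480x640 bool, what is visible of it) and "at" ([column, row] in pixels, amid what is visible of it).
- bot.pinpoint(name, camera): "at" ([column, row] in pixels: a listed point, or the origin of a listed thing).
The state is a dict: "t": time; "q": joint angles; "joint_vel": joint speeds; "joint_torque": joint torques, N m; "eef_pos": TCP position; "tool_rot": TCP orientation; "contact_force": force on the tool from outside, world axes, zero at the start; "torque": the same for the moment, N m; "gripper_width": opening from 0.0 (shut) to 1.0 (fully open); "grasp_force": force on a finger pad.
Only numpy, scipy, OpenCV 4.12 (cv2) and the standard library are available. Lean on these libraries where they do the work, as an engineer would, in place of code of your own. Each camera call takes 0.05 s, during which the arm holds its last target. There are 200 camera calls.

### The job

On the red measuring stand, slide the small steel pan by its black handle from its place at the black ring until its round body stands wholly inside the white ring under the probe, keeping it flat on the red plate without lifting or tipping it. Then wind the black handwheel clockwise (seen from above) until its white pointer lines up with the yellow mark, which lowers the probe over the pan, and let go. Do not press on the probe, and leave the glassware, jar and paper roll where they stand.

Things in the scene. Friction and masses are not known exactly. Their poses are not given: they have to be found in the camera images.
- plate: red base plate of the stand, fixed, 340 (x) x 500 (y) x 12 mm thick; origin at the centre of its underside on the table. A steel post, 32 mm diameter and 202 mm high, rises from it at x +130, y 0 mm. A black drive housing 22 mm wide and 12 mm high lies on it from the handwheel to the post, along y -170 and then x +130 mm, clear of the rings
- white_ring (a point): centre of the white painted ring (inner diameter 100 mm) on the plate's top face, straight below the probe; where the pan must end
- black_ring (a point): centre of the black painted ring (inner diameter 100 mm) on the plate's top face, 165 mm to the +y side of the white one; the pan starts on or near it
- pan: loose steel pan with a white disc inside, outer diameter 76 mm at the foot and 80 mm at the rim, 30 mm high, about 0.4 kg; origin at the centre of its underside, z up. Its straight black handle points along the pan's -x: a bar 12 mm wide (y), 10 mm high (22 to 32 mm above the underside), reaching to 155 mm from the pan's centre
- handle (a point): grip point in the middle of the pan's handle bar: 105 mm from the pan's centre along its -x and 27 mm above its underside
- probe: black probe head 34 mm in diameter on a 75 mm arm from the post, over the white ring; origin at the centre of its nose's lower face, 92 mm above the table when fully up; it comes down 10 mm for each radian of the handwheel. The pan (rim 42 mm above the table) passes freely beneath it
- wheel (a joint): angle of the handwheel in rad: 0 to 4.0, growing clockwise seen from above; the white pointer meets the yellow mark at 2.6. It starts between 0 and 0.5 and stays where it is left
- wheel_center (a point): on the handwheel's vertical axis at mid height of its rim. The wheel is a black disc 56 mm in diameter and 20 mm thick, its top 66 mm above the table; below it is a gap of 18 mm down to a fixed grey dial disc 86 mm in diameter, top 28 mm above the table
- pointer (a point): outer end of the white pointer line on the top face of the handwheel, 26 mm from its axis; turns with the wheel
- yellow_mark (a point): yellow mark on the fixed dial disc, at its far (+x of the plate) side, 35 mm from the wheel's axis
- vial: small closed glass bottle with a black cap, 38 mm diameter, 85 mm high, standing on the plate; origin at the centre of its underside; leave alone
- beaker: small glass beaker, 46 mm diameter, 55 mm high, standing on the plate; origin at the centre of its underside; leave alone
- jar: white jar with a blue lid, 90 mm diameter, 170 mm high, on the table; origin at the centre of its underside; leave alone
- roll: white paper roll standing on end, 90 mm diameter, 100 mm high, on the table; origin at the centre of its underside; leave alone
There are look-alikes about, which are no part of the job. Of the things like the pan, leave any that is blue or orange; of the rest the smaller one is meant.

How it is judged:
On the way, in this order (a step that is already met when the one before it is completed fails the run):
1. the pan stands inside the white ring, flat and at rest (horizontal distance between pan and white_ring below 0.012 m and z of pan in the frame of plate below 0.016 m and angle between pan's own z axis and vertical below 0.08 rad and linear speed of pan below 0.02 m/s), for 0.2 s.
2. the handwheel's pointer is at the yellow mark (value of joint wheel between 2.4 and 2.8 rad), for 0.2 s.
At the end, for the whole second after the job is handed in: The pan rests flat on the plate, its centre within 12 mm of the white ring's centre; the handwheel stands at 2.6 rad (pointer on the yellow mark) within 0.2 rad; vial, beaker, jar and roll stand upright within 20 mm of where they started (all of step 2 and horizontal distance between pan and white_ring below 0.012 m and z of pan in the frame of plate below 0.016 m and angle between pan's own z axis and vertical below 0.08 rad and linear speed of pan below 0.01 m/s and angle between each of vial, beaker, jar, roll's own z axis and vertical below 0.1 rad and distance of each of vial, beaker, jar, roll from where it was at the start of the episode below 0.02 m); the robot touches nothing.
It fails at once if the pan is lifted (its underside's centre more than 6 mm off the plate) (z of pan in the frame of plate above 0.018 m).
It fails at once if the pan is tipped by more than 0.2 rad (angle between pan's own z axis and vertical above 0.2 rad).
It fails at once if the robot presses on the probe with more than 5 N (contact force between any of the arm, the fingers and probe above 5 N).
It fails at once if a bystander (vial, beaker, jar or roll) is shifted by more than 20 mm or knocked over (distance of any of vial, beaker, jar, roll from where it was at the start of the episode above 0.02 m or angle between any of vial, beaker, jar, roll's own z axis and vertical above 0.5 rad).
It also fails if it takes over 58 s, if anything falls off the work surface, if the arm or the gripper's body presses on something with over 40 N, if the wrist force passes 120 N, or if a joint passes its speed limit or range.

## Working session

There is one attempt and no reset: what is moved stays moved. The work goes in short steps, Python scripts to look and compute and a shell command to move; the robot and the scene stay as the last step left them, time stands still between calls to the robot, and variables do not carry over. Pictures are saved under pics/ and viewed, at most 10 in all, crops included, and the job is handed in when it is done.

```bash
mkdir -p pics; cat > h.py <<'E'
import numpy as np, cv2
from station import bot
def ray(cam,px,m=None):
    m=m or bot.camera_model(cam);K=np.array(m["intrinsics"]);R=np.array(m["R"]);t=np.array(m["t"])
    u=(px[0]-K[0,2])/K[0,0];v=(px[1]-K[1,2])/K[1,1]
    if cam=="wrist":
        r=np.hypot(u,v);s=np.sin(r)/r if r>1e-9 else 1.;d=np.array([u*s,v*s,np.cos(r)])
    else: d=np.array([u,v,1.])
    return -R.T@t, R.T@d
def atz(cam,px,z,m=None):
    c,d=ray(cam,px,m); return c+d*(z-c[2])/d[2]
E
python3 - <<'E'
from h import *
print(bot.get_obs())
for c in ("top","side"):
    p,d=bot.read_camera(c); cv2.imwrite(f"pics/{c}0.png",p)
    for n,z in dict(white_ring=.012,black_ring=.012,pan=.012,handle=.039,wheel_center=.056,pointer=.066,yellow_mark=.028,vial=0.012,beaker=.012,jar=0,roll=0,probe=.092,plate=0).items():
        print(c,n,[(round(r["score"],2),np.round(r["at"]).tolist(),np.round(atz(c,r["at"],z),3)[:2].tolist()) for r in bot.pinpoint(n,c)[:4]])
E
```

```text
{'t': 0.0, 'q': array([-1.24709795,  0.47781597,  0.02235579,  1.5564589 , -0.01152893,
        1.10927258, -0.08311958]), 'joint_vel': array([ 0.00106706,  0.00027477, -0.00119657,  0.00195882,  0.00059579,
        0.00113573, -0.00111882]), 'joint_torque': array([ 2.69179036e-04, -5.96457446e+01,  1.60839479e+00, -2.81200987e+01,
        1.24722728e-02,  9.32920841e-03,  1.73325111e-05]), 'eef_pos': array([0.28237271, 0.6127986 , 0.40371193]), 'tool_rot': array([-1.37679923e-04,  2.14238060e-01,  9.76781050e-01, -9.02899698e-04]), 'contact_force': array([-0.08660612,  0.2042737 , -0.00440805]), 'torque': array([ 0.01118134,  0.03787901, -0.05043374]), 'grasp_force': 0.0, 'gripper_width': 1.004354841984278}
top white_ring [(0.95, [319.0, 207.0], [0.61, -0.018])]
top black_ring [(0.64, [267.0, 219.0], [0.587, 0.136]), (0.35, [385.0, 213.0], [0.572, -0.209])]
top pan [(0.9, [208.0, 338.0], [0.261, 0.324]), (0.85, [417.0, 344.0], [0.189, -0.253]), (0.71, [175.0, 160.0], [0.794, 0.398]), (0.7, [387.0, 210.0], [0.58, -0.217])]
top handle [(0.9, [189.0, 190.0], [0.688, 0.354]), (0.8, [427
[... 1061 characters left out ...]
128])]
side handle [(0.78, [313.0, 278.0], [0.478, 0.089]), (0.66, [197.0, 368.0], [0.688, 0.364]), (0.57, [382.0, 182.0], [0.332, -0.283])]
side wheel_center [(0.52, [292.0, 187.0], [0.578, -0.217]), (0.45, [275.0, 248.0], [0.583, 0.016])]
side pointer [(0.71, [299.0, 188.0], [0.554, -0.202])]
side yellow_mark [(0.6, [280.0, 198.0], [0.608, -0.198])]
side vial [(0.87, [223.0, 315.0], [0.675, 0.2])]
side beaker [(0.63, [223.0, 283.0], [0.698, 0.105]), (0.51, [293.0, 187.0], [0.584, -0.268])]
side jar [(0.94, [256.0, 425.0], [0.547, 0.456])]
side roll [(0.76, [312.0, 148.0], [0.559, -0.473])]
side probe [(0.9, [267.0, 226.0], [0.608, -0.021])]
side plate [(0.8, [273.0, 251.0], [0.6, -0.024])]
```

View pics/top0.png

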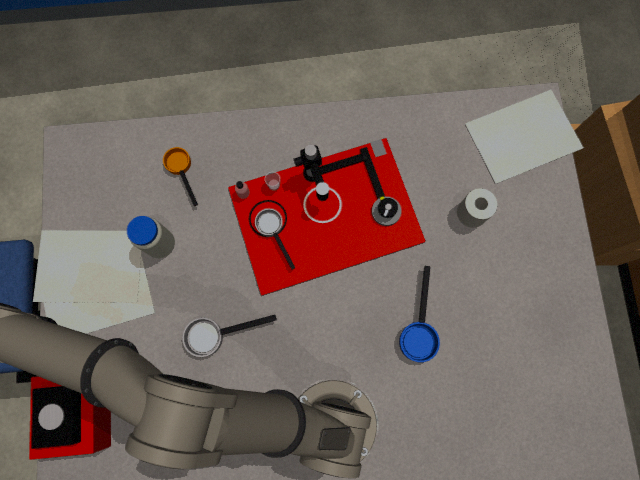

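```bash
python3 - <<'E'
from h import *
p=cv2.imread("pics/side0.png")[150:350,150:400]; cv2.imwrite("pics/sidecrop.png",cv2.resize(p,None,fx=3,fy=3,interpolation=2)[:600,:750])
E
```

```text
(no output)
```

View pics/sidecrop.png

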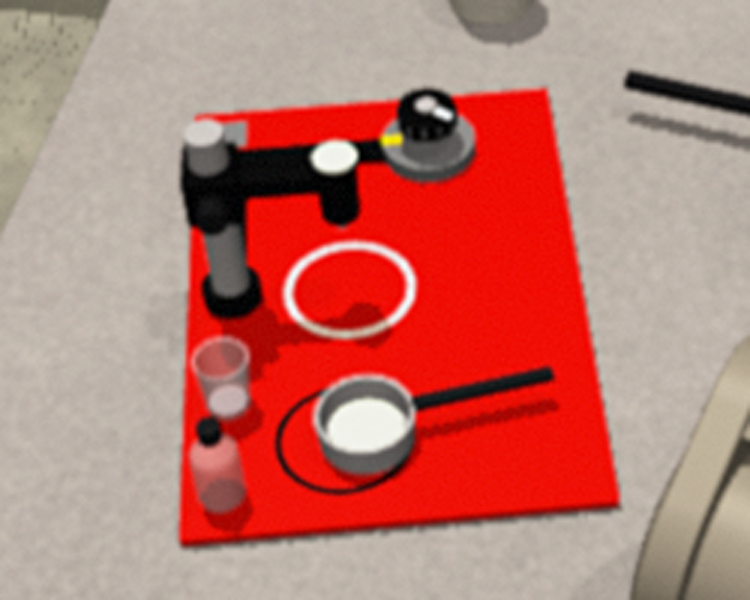

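Candidates, with top-camera pixels: the small steel pan on the plate (268,222), a larger steel pan on the table (203,338), an orange one (177,161) and a blue one (419,343). The one on the red plate at the black ring is meant. It is smaller than the other steel pan, and the side crop confirms it (about 365,420 in the crop). Its handle points toward the robot. The wheel is at (386,209), with the yellow mark on its +x side.

```bash
python3 - <<'E'
from h import *
from scipy.spatial.transform import Rotation as Ro
m=bot.camera_model("top"); p,d=bot.read_camera("top")
b,g,r=[p[...,i].astype(int) for i in range(3)]
red=((r>120)&(g<60)&(b<60)).astype(np.uint8); red[:, :200]=0
n,l,s,c=cv2.connectedComponentsWithStats(red); k=1+s[1:,4].argmax()
ys,xs=np.nonzero(l==k)
P=np.array([atz("top",(x,y),.012,m)[:2] for x,y in zip(xs,ys)],np.float32)
R=cv2.minAreaRect(P*1000); print("plate",R)
for n in("pan","handle"):
  for o in bot.trace(n,"top")[:5]:
    mk=o["mask"]; ys,xs=np.nonzero(mk); print(n,round(o["score"],2),o["at"],len(xs))
    if 230<o["at"][0]<310 and 200<o["at"][1]<280:
      K=m["intrinsics"];Z=d[ys,xs]
      W=(np.c_[(xs-K[0][2])/K[0][0]*Z,(ys-K[1][2])/K[1][1]*Z,Z]-m["t"])@np.array(m["R"])
      hm=W[:,2]
      print(np.percentile(hm,[5,50,95]))
      dark=(p[ys,xs].max(1)<60)&(hm>.028)
      Q=W[dark]; print("dark",len(Q)); 
      if len(Q)>10:
        v=cv2.fitLine(Q[:,:2].astype(np.float32),cv2.DIST_HUBER,0,.01,.01).ravel();print("line",v,Q.min(0),Q.max(0))
      br=W[~dark&(hm>.013)]; print("body",cv2.minEnclosingCircle(br[:,:2].astype(np.float32)))
o=bot.get_obs();print(Ro.from_quat(o["tool_rot"],scalar_first=True).as_matrix().round(3))
E
```

```text
plate ((586.7306518554688, -34.573211669921875), (338.277099609375, 498.843994140625), 12.976593017578125)
pan 0.96 [421.0, 337.6] 1668
pan 0.79 [271.6, 225.0] 760
[0.01587    0.02674008 0.04717115]
dark 171
line [0.93638664 0.3509702  0.5106057  0.10491427] [0.16683498 0.01282187 0.02972994] [0.60768202 0.15743655 1.58026142]
body ((0.38836103677749634, 0.07695174217224121), 0.2307218313217163)
pan 0.78 [177.3, 162.4] 774
pan 0.6 [207.8, 331.2] 1544
pan 0.47 [269.0, 178.5] 243
handle 0.96 [421.8, 338.6] 1591
handle 0.8 [181.0, 163.7] 718
handle 0.78 [268.0, 227.0] 830
[0.01292565 0.02626915 0.04705305]
dark 173
line [0.93753755 0.34788403 0.48520923 0.0959261 ] [0.16683498 0.01282187 0.02972994] [0.60768202 0.15743655 1.58026142]
body ((0.39219921827316284, 0.08090247958898544), 0.23552305996418)
handle 0.66 [206.8, 332.2] 1624
handle 0.27 [388.5, 208.7] 257
[[-0.908  0.419 -0.   ]
 [ 0.419  0.908  0.   ]
 [ 0.     0.    -1.   ]]
```

```bash
python3 -m pendant '[[0.085,0,0,0,-6.5],[0.085,0,0,0,-6.5],[0.085,0,0,0,-6.5],[0.085,0,0,0,-6.5],[0.085,0,0,0,-6.5],[0.085,0,0,0,-6.5],[0.085,0,0,0,-6.2],[0.085,0,-0.035,0,0],[0.085,0,-0.035,0,0],[0.085,0,-0.035,0,0],[0.085,0,-0.035,0,0],[0.085,0,-0.035,0,0]]' && python3 -m pendant '[[0.085,0,-0.035,0,0],[0.085,0,-0.035,0,0],[0.085,0,-0.035,0,0],[0.085,0,-0.035,0,0],[0.085,0,-0.035,0,0],[0.085,0,-0.035,0,0],[0.085,0,-0.035,0,0],[0.085,0,-0.035,0,0],[0.085,0,-0.035,0,0],[0.085,0,-0.035,0,0],[0.085,0,-0.025,0,0],[0.085,0,0,0,0]]'
cat > look.py <<'E'
from h import *
import sys
o=bot.get_obs();m=bot.camera_model("wrist");p,d=bot.read_camera("wrist")
cv2.imwrite(sys.argv[1],p)
R=np.array(m["R"]);print("t",o["t"],"q",o["q"].round(2),"tcp",o["eef_pos"].round(4),"quat",o["tool_rot"].round(3),"cam",(-R.T@m["t"]).round(3),"axis",R[2].round(2))
Z=dict(white_ring=.012,black_ring=.012,pan=.012,handle=.039,wheel_center=.056,pointer=.066,yellow_mark=.028,probe=.092)
for n in sys.argv[2:]:
    print(n,[(round(r["score"],2),np.round(r["at"]).tolist(),np.round(atz("wrist",r["at"],Z[n],m),4)[:2].tolist()) for r in bot.pinpoint(n,"wrist")[:3]])
E
python3 look.py pics/w1.png white_ring black_ring pan handle wheel_center pointer yellow_mark probe
```

```text
t: 2.55
eef_pos: [0.3441, 0.4474, 0.4048]
tool_rot: [0.0, -0.178, 0.984, 0.0]
contact_force: [1.3, -0.2, -0.6]
gripper_width: 0.996
grasp_force: 0.0
t: 3.55
eef_pos: [0.4762, 0.0921, 0.405]
tool_rot: [0.001, -0.173, 0.985, -0.001]
contact_force: [0.1, 0.5, -0.4]
gripper_width: 0.994
grasp_force: 0.0
t 3.55 q [-0.42  0.16  0.11  2.   -0.02  0.98  1.62] tcp [0.4762 0.0921 0.405 ] quat [ 0.001 -0.173  0.985 -0.001] cam [0.411 0.069 0.375] axis [ 0.26  0.09 -0.96]
white_ring [(0.72, [177.0, 284.0], [0.6147, -0.0303])]
black_ring []
pan [(0.89, [326.0, 298.0], [0.5701, 0.1305]), (0.57, [580.0, 111.0], [0.2653, 0.3293])]
handle [(0.88, [320.0, 214.0], [0.4801, 0.0914]), (0.74, [494.0, 69.0], [0.2873, 0.1976]), (0.63, [549.0, 345.0], [0.5337, 0.4106])]
wheel_center [(0.65, [31.0, 208.0], [0.575, -0.2142])]
pointer [(0.56, [30.0, 195.0], [0.5557, -0.2088])]
yellow_mark [(0.65, [48.0, 234.0], [0.6111, -0.2066])]
probe [(0.69, [349.0, 388.0], [0.6172, 0.1714]), (0.6, [153.0, 320.0], [0.6158, -0.0248])]
```

View pics/w1.png

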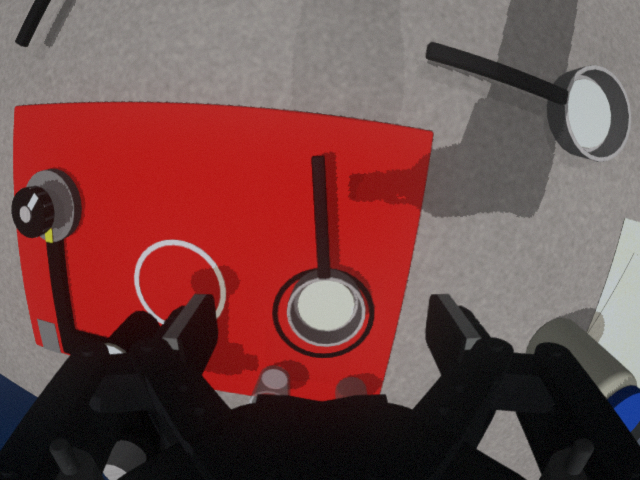

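```bash
cat > fit.py <<'E'
from h import *
from scipy.optimize import least_squares
import sys
def circ(P,r0=None):
    f=lambda v:np.hypot(P[:,0]-v[0],P[:,1]-v[1])-v[2]
    return least_squares(f,[*P.mean(0),.05],loss="soft_l1",f_scale=.002).x.round(4)
def proj(mask,z,m): return np.array([atz("wrist",(x,y),z,m)[:2] for y,x in zip(*np.nonzero(mask))])
def comp(mask,seed):
    n,l,s,c=cv2.connectedComponentsWithStats(mask.astype(np.uint8)); ys,xs=np.nonzero(l)
    i=((xs-seed[0])**2+(ys-seed[1])**2).argmin(); return l==l[ys[i],xs[i]]
E
python3 - <<'E'
from fit import *
m=bot.camera_model("wrist");p=cv2.imread("pics/w1.png").astype(int);mx=p.max(2);mn=p.min(2)
w=comp(mn>130,(137,270)); P=proj(w,.012,m); print("white",len(P),circ(P))
dk=comp(mx<60,(320,200)); ys,xs=np.nonzero(dk); print("handle px",xs.min(),xs.max(),ys.min(),ys.max())
yy=np.arange(480)[:,None]; H=proj(dk&(yy<262)&(yy>150),.044,m); print(len(H))
v=cv2.fitLine(H.astype(np.float32),cv2.DIST_HUBER,0,.01,.01).ravel(); v=v*np.sign(v[0]); dv=v[:2]
import math
c=v[2:]*np.sign(1); c=np.abs(c)*1.0
c=H.mean(0); s=(H-c)@dv; end=c+dv*s.min(); print("dir deg",math.degrees(math.atan2(dv[1],dv[0])),"end",end.round(4),"grip",(end+dv*.05).round(4),"pan",(end+dv*.155).round(4))
r=comp((mn>80)&(mx-mn<40),(325,305)); B=proj(r,.042,m); print("body",cv2.minEnclosingCircle(B.astype(np.float32)),len(B))
disc=comp(mn>150,(325,305)); print("disc z.016",circ(proj(disc&~cv2.erode(disc.astype(np.uint8),np.ones((3,3))).astype(bool),.016,m)))
red=(p[...,2]>100)&(p[...,1]<70)
bk=(mx<50); print("black ring px",[ (x,y) for y,x in zip(*np.nonzero(bk&(yy>265)&(yy<360))) if 268<x<380][:3])
bm=bk&(yy>262)&(yy<362); bm[:,:270]=0; bm[:,378:]=0; bm&=~(np.abs(np.arange(640)-322)<12)[None]|(yy>330)
print("black",circ(proj(bm,.012,m)),bm.sum())
E
```

```text
white 966 [ 0.6163 -0.0195  0.0531]
handle px 273 373 156 356
1213
dir deg 23.600532285627068 end [0.4282 0.078 ] grip [0.474 0.098] pan [0.5702 0.14  ]
body ((0.5694534778594971, 0.13895884156227112), 0.03984495997428894) 3355
disc z.016 [0.573  0.1408 0.0302]
black ring px [(np.int64(319), np.int64(266)), (np.int64(321), np.int64(266)), (np.int64(324), np.int64(266))]
black [0.5873 0.1433 0.0531] 693
```

The wrist view shows the pan's body at (326,302), the handle from (322,270) to (318,157), the white ring at (180,283) and the probe tip beside the left finger. The fitted rings lie 165.3 mm apart, as stated.

```bash
python3 -m pendant '[[0.06,0,0,0,-3.7],[0.06,0,0.006,0.03,0],[0.06,0,0,0.03,0],[0.06,0,0,0.03,0],[0.06,0,0,0.03,0],[0.06,0,0,0.03,0],[0.06,0,0,0.02,0],[0.06,0,0,0.02,0],[0.06,0,0,0.01,0],[0.06,0,0,0.005,0],[0.06,0,0,0.005,0],[0.06,0,0,0,0]]' 20 && python3 look.py pics/w2.png handle pan
```

```text
t: 5.0
eef_pos: [0.4724, 0.1034, 0.1947]
tool_rot: [0.0, -0.209, 0.978, 0.0]
contact_force: [-0.2, 0.5, 0.1]
gripper_width: 0.703
grasp_force: 0.0
t 5.0 q [-0.39  0.49  0.06  2.16 -0.06  0.49  1.71] tcp [0.4724 0.1034 0.1947] quat [ 0.    -0.209  0.978  0.   ] cam [0.409 0.075 0.164] axis [ 0.25  0.11 -0.96]
handle [(0.67, [285.0, 320.0], [0.4774, 0.0906])]
pan []
```

View pics/w2.png

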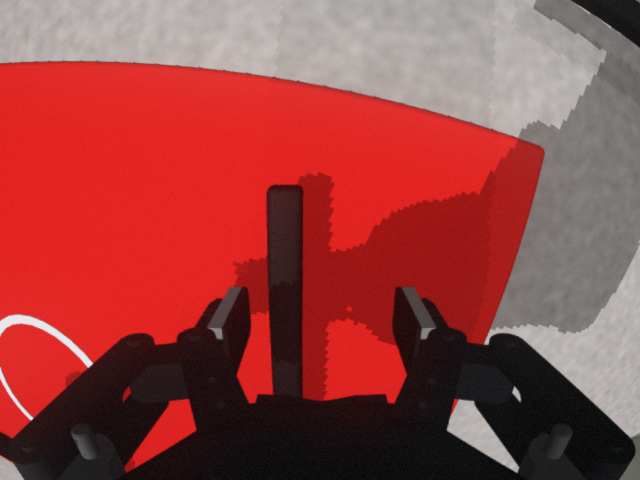

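The handle sits left of the mid-line between the fingers, at columns 268–302 against about 320. I'll refit it from this close view before closing.

```bash
python3 - <<'E'
from fit import *
m=bot.camera_model("wrist");p=cv2.imread("pics/w2.png").astype(int)
rows=[]
for y in range(195,390,5):
    x=np.arange(240,330); sel=x[(p[y,240:330,2]<75)]
    sel=sel[(sel>255)&(sel<306)]
    a=atz("wrist",(sel.min()-.5,y),.044,m);b=atz("wrist",(sel.max()+.5,y),.044,m); rows.append([*((a+b)/2)[:2],np.hypot(*(b-a)[:2])])
r=np.array(rows);print(r[::6].round(4))
v=cv2.fitLine(r[:,:2].astype(np.float32),cv2.DIST_HUBER,0,.01,.01).ravel();d=v[:2]*np.sign(v[0])
e=atz("wrist",(285,185),.044,m)[:2];print("dir",np.degrees(np.arctan2(d[1],d[0])),"end",e,"grip",e+.05*d,"pan",e+.155*d)
o=bot.get_obs();q=o["tool_rot"];y=np.array([2*q[1]*q[2],q[2]**2-q[1]**2]);x=np.array([-y[1],y[0]]);D=e+.05*d-o["eef_pos"][:2]
print("tool ang",np.degrees(np.arctan2(-x[1],-x[0])),"move x,y",D@x,D@y)
E
```

```text
[[0.4328 0.0724 0.0116]
 [0.4422 0.0764 0.0119]
 [0.452  0.0805 0.0122]
 [0.4624 0.0847 0.0118]
 [0.4735 0.0894 0.0118]
 [0.4857 0.0945 0.0119]
 [0.499  0.1002 0.0117]]
dir 22.751093 end [0.42969226 0.0710922 ] grip [0.47580194 0.09042863] pan [0.57263226 0.13103513]
tool ang 24.15634108738266 move x,y 0.0024860516235556207 -0.013072114702914554
```

```bash
python3 -m pendant '[[0.06,0.002,-0.013,0,1.4],[0.06,0,0,0,0],[0.06,0,0,0,0],[0.03,0,0,0,0],[0.02,0,0,0,0],[0.005,0,0,0,0],[0.005,0,0,0,0],[0.005,0,0,0,0],[0.005,0,0,0,0],[0.005,0,0,0,0]]' 30 && python3 look.py pics/w3.png
```

```text
t: 5.98
eef_pos: [0.4757, 0.0907, 0.1947]
tool_rot: [-0.0, -0.197, 0.98, 0.0]
contact_force: [-0.6, 0.0, 1.6]
gripper_width: 0.132
grasp_force: 34.0
t 5.9833 q [-0.37  0.49  0.07  2.16 -0.07  0.49  1.71] tcp [0.4757 0.0907 0.1947] quat [-0.    -0.197  0.98   0.   ] cam [0.412 0.064 0.164] axis [ 0.25  0.11 -0.96]
```

Grip holds at about 11 mm. Slide.

```bash
python3 -m pendant '[[0.005,0.0008,-0.006,0,0],[0.005,0.0015,-0.014,0,0],[0.005,0.0018,-0.016,0,0],[0.005,0.0018,-0.016,0,0],[0.005,0.0018,-0.016,0,0],[0.005,0.0018,-0.016,0,0],[0.005,0.0018,-0.016,0,0],[0.005,0.0018,-0.016,0,0],[0.005,0.0018,-0.016,0,0],[0.005,0.0018,-0.016,0,0],[0.005,0.001,-0.0103,0,0],[0.005,0.0007,-0.006,0,0]]' && python3 -m pendant '[[0.005,0,0,0,0],[0.005,0,0,0,0],[0.005,0,0,0,0]]' && python3 look.py pics/w4.png white_ring pan handle && python3 - <<'E'
from h import *
for c in ("side","top"):
  p,d=bot.read_camera(c)
  if c=="side": cv2.imwrite("pics/s4.png",cv2.resize(p[160:340,160:400],None,fx=3.3,fy=3.3,interpolation=2))
  for n,z in dict(white_ring=.012,pan=.012).items():
    print(c,n,[(round(r["score"],2),np.round(r["at"]).tolist(),np.round(atz(c,r["at"],z),3)[:2].tolist()) for r in bot.pinpoint(n,c)[:4]])
E
```

```text
t: 7.03
eef_pos: [0.5225, -0.0692, 0.1947]
tool_rot: [-0.0, -0.197, 0.98, 0.0]
contact_force: [-1.2, 3.4, 1.3]
gripper_width: 0.132
grasp_force: 34.1
t: 7.28
eef_pos: [0.5222, -0.0688, 0.1947]
tool_rot: [0.0, -0.197, 0.98, -0.001]
contact_force: [0.3, -3.8, 1.7]
gripper_width: 0.133
grasp_force: 34.1
t 7.2833 q [-0.03  0.54  0.06  2.06 -0.06  0.54  2.03] tcp [ 0.5222 -0.0688  0.1947] quat [ 0.    -0.197  0.98  -0.001] cam [ 0.459 -0.095  0.164] axis [ 0.25  0.1  -0.96]
white_ring []
pan []
handle [(0.67, [323.0, 325.0], [0.5232, -0.0679])]
side white_ring [(0.56, [269.0, 244.0], [0.612, -0.035]), (0.48, [302.0, 190.0], [0.557, -0.257])]
side pan [(0.76, [427.0, 203.0], [0.205, -0.238]), (0.6, [150.0, 384.0], [0.785, 0.397]), (0.59, [267.0, 244.0], [0.616, -0.035]), (0.58, [399.0, 387.0], [0.263, 0.343])]
top white_ring [(0.91, [319.0, 205.0], [0.614, -0.019])]
top pan [(0.97, [174.0, 162.0], [0.787, 0.401]), (0.87, [415.0, 340.0], [0.202, -0.25]), (0.83, [207.0, 336.0], [0.267, 0.327]), (0.52, [323.0, 204.0], [0.617, -0.03])]
```

View pics/s4.png

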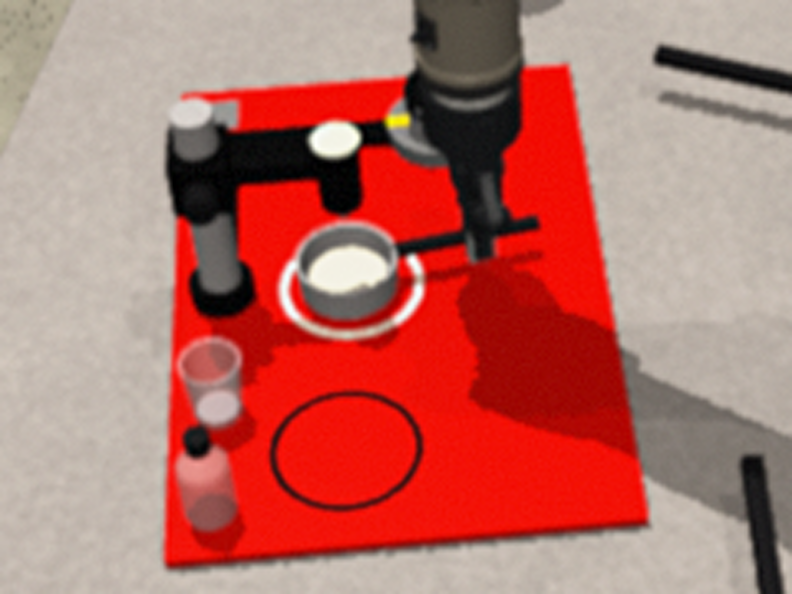

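The pan stands centred in the white ring: its foot spans crop columns 305–393 against the ring's 287–417. Now I release, rise, and check from the wrist.

```bash
python3 -m pendant '[[0.015,0,0,0,0],[0.03,0,0,0,0],[0.04,0,0,0,0],[0.04,0,0,0,0],[0.04,0,0,-0.015,0],[0.04,0,0,-0.03,0],[0.06,0,0,-0.03,0],[0.08,0,0,-0.035,0],[0.08,0,0,-0.035,0],[0.08,0,0,-0.025,0],[0.08,0,0,0,0],[0.08,0,0,0,0]]' && python3 -m pendant '[[0.08,0,0,0,0],[0.08,0,0,0,0]]' && python3 look.py pics/w5.png white_ring pan wheel_center pointer yellow_mark
```

```text
t: 8.78
eef_pos: [0.5227, -0.0678, 0.3661]
tool_rot: [0.002, -0.198, 0.98, -0.0]
contact_force: [-0.6, -0.1, -0.7]
gripper_width: 0.94
grasp_force: 0.0
t: 8.95
eef_pos: [0.5218, -0.0678, 0.3632]
tool_rot: [-0.001, -0.198, 0.98, 0.0]
contact_force: [0.9, -1.1, 0.4]
gripper_width: 0.94
grasp_force: 0.0
t 8.95 q [-0.06  0.28  0.09  1.96 -0.03  0.91  2.01] tcp [ 0.5218 -0.0678  0.3632] quat [-0.001 -0.198  0.98   0.   ] cam [ 0.458 -0.094  0.333] axis [ 0.25  0.11 -0.96]
white_ring []
pan [(0.68, [521.0, 479.0], [0.7824, 0.3827]), (0.61, [322.0, 320.0], [0.6168, -0.0269])]
wheel_center [(0.84, [137.0, 224.0], [0.5779, -0.2108]), (0.34, [319.0, 228.0], [0.5228, -0.0691])]
pointer [(0.82, [147.0, 202.0], [0.5532, -0.2029])]
yellow_mark [(0.8, [148.0, 254.0], [0.6133, -0.2042])]
```

View pics/w5.png

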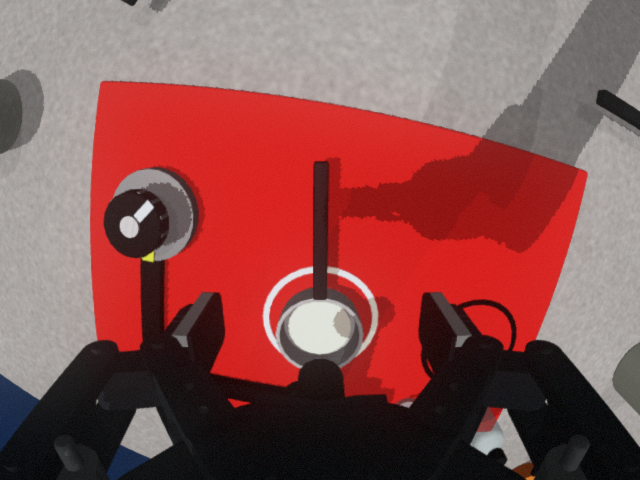

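```bash
python3 - <<'E'
from fit import *
m=bot.camera_model("wrist");p=cv2.imread("pics/w5.png").astype(int);mx=p.max(2);mn=p.min(2);yy,xx=np.mgrid[:480,:640]
rg=(mn>140)&(xx>255)&(xx<385)&(yy>260)&(yy<345)
disc=comp(rg,(320,325)); P=proj(rg&~cv2.dilate(disc.astype(np.uint8),np.ones((9,9))).astype(bool)&((xx<280)|(xx>358)|(yy<284)),.012,m)
print("white",len(P),circ(P))
# pan: handle end
rows=[]
for y in range(170,290,5):
    s=[x for x in range(305,335) if p[y,x,2]<75]; rows.append((atz("wrist",(min(s),y),.044,m)+atz("wrist",(max(s),y),.044,m))[:2]/2)
r=np.array(rows);v=cv2.fitLine(r.astype(np.float32),cv2.DIST_HUBER,0,.01,.01).ravel();d=v[:2]*np.sign(v[0])
e=atz("wrist",(321,161),.044,m)[:2];print("dir",np.degrees(np.arctan2(d[1],d[0])),"end",e,"pan",e+.155*d)
b=(mn>60)&(mx-mn<50)&(xx>270)&(xx<368)&(yy>284)&(yy<372)
body=comp(b,(320,320));ys,xs=np.nonzero(body);print("body px",xs.min(),xs.max(),ys.min(),ys.max())
for X in((276,322),(362,322)):print(atz("wrist",X,.042,m).round(4))
# wheel black top
w=comp((mx<70)&(xx<172)&(yy<262),(120,235))
W=proj(w|((mn>130)&(xx<165)&(xx>110)&(yy>190)&(yy<245)),.066,m)
print("wheel top rim left side px",np.nonzero(w)[1].min(),np.nonzero(w)[0].min())
for n,px,z in(("ptr",(152,202),.066),("hub",(129,228),.07),("yel",(148,257),.028)):print(n,atz("wrist",px,z,m).round(4))
E
```

```text
white 588 [ 0.6187 -0.0278  0.0529]
dir 22.238253 end [ 0.47684417 -0.08713205] pan [ 0.62031498 -0.02847093]
body px 271 367 289 368
[ 0.622  -0.0697  0.042 ]
[0.5922 0.001  0.042 ]
wheel top rim left side px 104 189
ptr [ 0.5527 -0.1991  0.066 ]
hub [ 0.5795 -0.2116  0.07  ]
yel [ 0.6182 -0.2038  0.028 ]
```

Pan centre and ring centre agree to about 2 mm. Next the wheel: centre about (0.579,-0.211), with the pointer at about 162° and the mark at about 11°, so roughly 2.6 rad clockwise (+yaw).

```bash
python3 -m pendant '[[0.085,0.001,-0.03,0,0],[0.085,0.001,-0.03,0,0],[0.085,0.001,-0.03,0,0],[0.085,0,-0.03,0,0],[0.085,0,-0.024,0,0],[0.085,0,-0.01,0.02,0],[0.085,0,0,0.02,0],[0.085,0,0,0.02,0],[0.085,0,0,0,0],[0.085,0,0,0,0],[0.085,0,0,0,0]]' && python3 look.py pics/w6.png wheel_center pointer yellow_mark
```

```text
t: 10.17
eef_pos: [0.5796, -0.2112, 0.3056]
tool_rot: [0.0, -0.197, 0.98, -0.0]
contact_force: [0.2, -0.0, 1.0]
gripper_width: 0.994
grasp_force: 0.0
t 10.1667 q [ 0.15  0.49  0.13  1.8  -0.08  0.86  2.29] tcp [ 0.5796 -0.2112  0.3056] quat [ 0.    -0.197  0.98  -0.   ] cam [ 0.516 -0.238  0.275] axis [ 0.25  0.1  -0.96]
wheel_center [(0.88, [323.0, 244.0], [0.5764, -0.2117])]
pointer [(0.93, [356.0, 220.0], [0.5529, -0.2004])]
yellow_mark [(0.85, [312.0, 278.0], [0.6112, -0.2052]), (0.6, [608.0, 359.0], [0.5857, 0.115])]
```

View pics/w6.png

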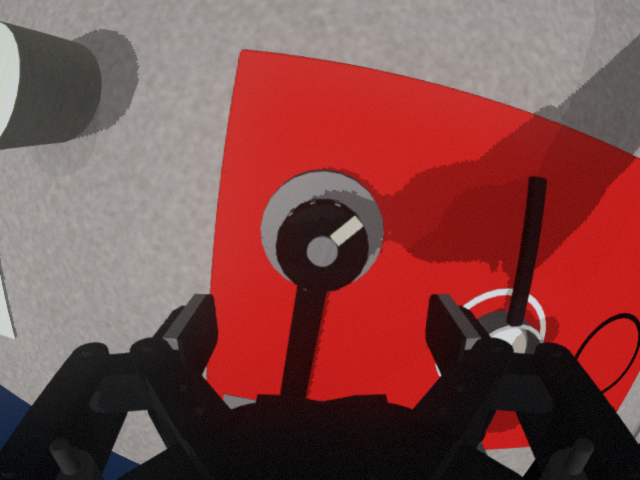

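The wheel's hub is at (322,250), the pointer tip at (360,220) and the yellow mark side at (312,278). The tool is straight above the wheel, so I descend and grip.

```bash
python3 -m pendant '[[0.085,0.002,0,0.025,0],[0.085,0,0,0.025,0],[0.085,0,0,0.025,0],[0.085,0,0,0.015,0],[0.085,0,0,0.0075,0],[0.085,0,0,0,0],[0.06,0,0,0,0],[0.04,0,0,0,0],[0.04,0,0,0,0],[0.04,0,0,0,0],[0.04,0,0,0,0],[0.04,0,0,0,0]]' 40
```

```text
t: 11.37
eef_pos: [0.5778, -0.2118, 0.2091]
tool_rot: [0.001, -0.197, 0.98, 0.0]
contact_force: [-1.3, 1.0, 6.1]
gripper_width: 0.647
grasp_force: 41.5
```

```bash
python3 -m pendant '[[0.04,0,0,0,4],[0.04,0,0,0,7],[0.04,0,0,0,7],[0.04,0,0,0,7],[0.04,0,0,0,7],[0.04,0,0,0,7],[0.04,0,0,0,7],[0.04,0,0,0,7],[0.04,0,0,0,7],[0.04,0,0,0,7],[0.04,0,0,0,5],[0.04,0,0,0,0]]' && python3 - <<'E'
from h import *
q=bot.get_obs();print(q["q"].round(2),q["torque"].round(2))
p,d=bot.read_camera("wrist");print([(n,[(round(r["score"],2),np.round(atz("wrist",r["at"],z),4)[:2]) for r in bot.pinpoint(n,"wrist")[:2]]) for n,z in(("pointer",.066),("yellow_mark",.028),("wheel_center",.056))])
E
```

```text
t: 12.37
eef_pos: [0.5777, -0.2123, 0.2091]
tool_rot: [0.001, 0.419, 0.908, 0.0]
contact_force: [-2.5, 0.1, 7.1]
gripper_width: 0.645
grasp_force: 41.9
[-0.07  0.66  0.44  1.86 -0.42  0.7   1.32] [ 0.2   0.42 -0.08]
[('pointer', [(0.76, array([ 0.581 , -0.1856]))]), ('yellow_mark', []), ('wheel_center', [(0.61, array([ 0.5766, -0.2115]))])]
```

Turned 72° as commanded, and the pointer is now at about 82°. About 73° is left.

```bash
python3 -m pendant '[[0.04,0,0,0,5],[0.04,0,0,0,7],[0.04,0,0,0,7],[0.04,0,0,0,7],[0.04,0,0,0,7],[0.04,0,0,0,7],[0.04,0,0,0,7],[0.04,0,0,0,7],[0.04,0,0,0,7],[0.04,0,0,0,7],[0.04,0,0,0,5],[0.04,0,0,0,0]]' && python3 -m pendant '[[0.04,0,0,0,0],[0.06,0,0,0,0],[0.085,0,0,0,0],[0.085,0,0,0,0],[0.085,0,0,0,0],[0.085,0,0,-0.015,0],[0.085,0,0,-0.03,0],[0.085,0,0,-0.035,0],[0.085,0,0,-0.035,0],[0.085,0,0,-0.02,0],[0.085,0,0,0,0],[0.085,0,0,0,0]]' && python3 look.py pics/w7.png wheel_center pointer yellow_mark && python3 - <<'E'
from h import *
for c in ("top","side"):
  p,d=bot.read_camera(c)
  if c=="side": cv2.imwrite("pics/s7.png",cv2.resize(p[160:340,160:400],None,fx=3.3,fy=3.3,interpolation=2))
  for n,z in dict(wheel_center=.056,pointer=.066,yellow_mark=.028,white_ring=.012,pan=.012).items():
    print(c,n,[(round(r["score"],2),np.round(r["at"]).tolist(),np.round(atz(c,r["at"],z),3)[:2].tolist()) for r in bot.pinpoint(n,c)[:4]])
E
```

```text
t: 13.57
eef_pos: [0.5773, -0.2125, 0.2091]
tool_rot: [0.0, 0.877, 0.481, 0.001]
contact_force: [-5.5, 1.1, 11.0]
gripper_width: 0.642
grasp_force: 42.7
t: 14.57
eef_pos: [0.5776, -0.2122, 0.3441]
tool_rot: [0.001, 0.876, 0.483, 0.001]
contact_force: [0.7, 0.9, -0.0]
gripper_width: 0.995
grasp_force: 0.0
t 14.5667 q [-0.39  0.61  0.93  1.81 -0.57  1.02  0.2 ] tcp [ 0.5776 -0.2122  0.3441] quat [0.001 0.876 0.483 0.001] cam [ 0.614 -0.154  0.314] axis [-0.14 -0.23 -0.96]
wheel_center [(0.55, [320.0, 230.0], [0.5782, -0.2107])]
pointer [(0.7, [160.0, 114.0], [0.5301, -0.0779]), (0.57, [347.0, 212.0], [0.6025, -0.2072])]
yellow_mark [(0.83, [350.0, 193.0], [0.6098, -0.2039])]
top wheel_center [(0.65, [385.0, 209.0], [0.573, -0.204])]
top pointer [(0.46, [384.0, 197.0], [0.605, -0.203]), (0.4, [325.0, 214.0], [0.572, -0.031])]
top yellow_mark [(0.79, [379.0, 200.0], [0.609, -0.194])]
top white_ring [(0.82, [322.0, 205.0], [0.613, -0.026])]
top pan [(0.75, [206.0, 338.0], [0.26, 0.331]), (0.65, [419.0, 343.0], [0.193, -0.258]), (0.6, [323.0, 203.0], [0.62, -0.031]), (0.6, [176.0, 159.0], [0.796, 0.395])]
side wheel_center [(0.55, [294.0, 187.0], [0.57, -0.216])]
side pointer [(0.53, [281.0, 185.0], [0.605, -0.209]), (0.19, [282.0, 200.0], [0.594, -0.151])]
side yellow_mark [(0.85, [281.0, 195.0], [0.61, -0.211])]
side white_ring [(0.88, [268.0, 247.0], [0.611, -0.025]), (0.75, [223.0, 312.0], [0.676, 0.194]), (0.45, [315.0, 144.0], [0.548, -0.478])]
side pan [(0.96, [399.0, 385.0], [0.263, 0.339]), (0.81, [267.0, 244.0], [0.616, -0.038]), (0.68, [430.0, 201.0], [0.198, -0.249]), (0.63, [149.0, 386.0], [0.786, 0.402])]
```

View pics/w7.png

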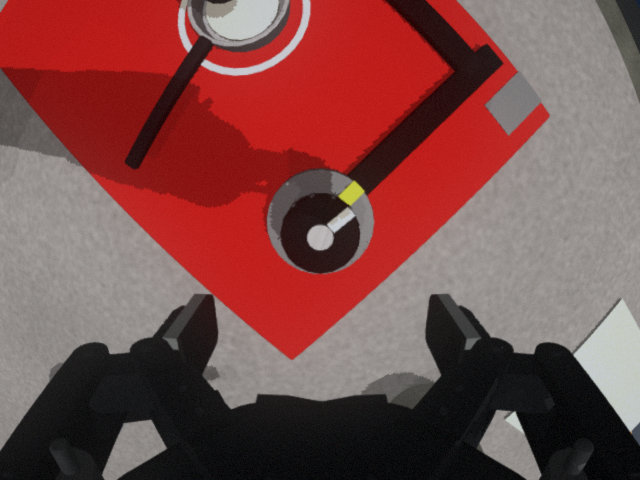

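View pics/s7.png

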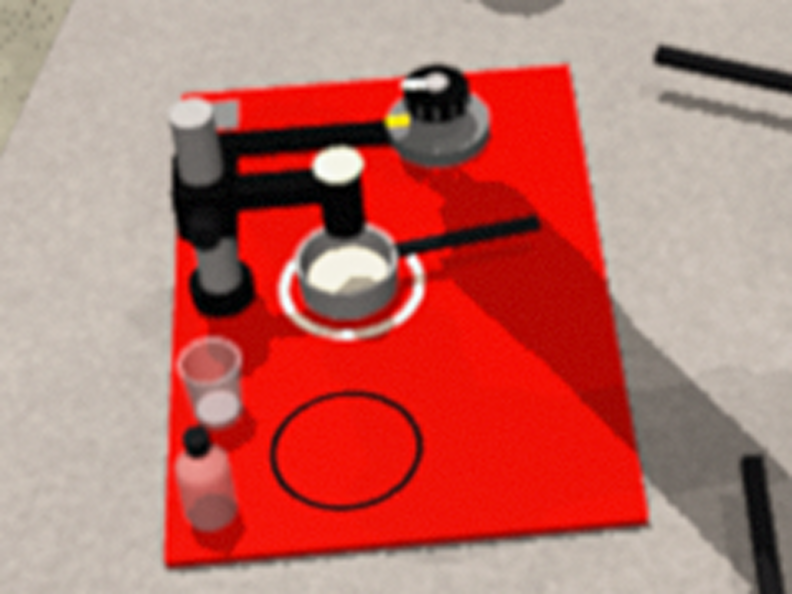

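The pointer (332,228)→(353,212) aims at the yellow mark (351,193), the probe is down over the pan, and the pan stands in the ring. I'll check the angle numerically once, then hand in.

```bash
python3 - <<'E'
from fit import *
m=bot.camera_model("wrist");p=cv2.imread("pics/w7.png").astype(int);yy,xx=np.mgrid[:480,:640]
w=(p.min(2)>140)&(xx>331)&(xx<360)&(yy>200)&(yy<235)
P=proj(w,.066,m);v=cv2.fitLine(P.astype(np.float32),cv2.DIST_L2,0,.01,.01).ravel();c=np.array([.578,-.2112])
yl=(p[...,2]>150)&(p[...,1]>130)&(p[...,0]<90)&(xx>330)&(xx<370)&(yy>170)&(yy<215);Y=proj(yl,.028,m).mean(0)
a=lambda d:np.degrees(np.arctan2(d[1],d[0]))
print(len(P),"line",a(v[:2]*np.sign(v[0])),"from centre",a(P.mean(0)-c),"yellow",a(Y-c),np.hypot(*(Y-c)),bot.get_obs()["t"])
print("housing dir",a(atz("wrist",(462,72),.024,m)[:2]-atz("wrist",(365,180),.024,m)[:2]))
E
```

```text
280 line 11.568836 from centre 6.676452412047048 yellow 13.067856520363668 0.03277196282237258 15.3667
housing dir 17.008503840329325
```

```bash
python3 -c "
from station import bot
print(bot.hand_in())"
```

```text
the job is handed in; nothing more can be done
None
```

The job is handed in, though no verdict came back: the pan stands flat about 2 mm off the white ring's centre, the wheel's pointer is within about 6° of the yellow mark (11.5° allowed), and the gripper is clear of everything.

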